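# Hold the sweep port's spring gate open at the marker

## Robot

A 6-joint arm with a two-finger parallel gripper is mounted at the origin on the work surface. World frame = base frame: x ahead of the robot, y to its left, z up, the work surface at z = 0. Lengths are in m, angles in rad, forces in N, time in s.
With the tool pointing down it reaches from about 0.3 to 0.775 m from the base axis. Payload 14.6 kg.
Tool frame: the origin (TCP) lies between the finger pads; the fingertips stand 8 mm ahead of it and the grasp point (between the pads) lies 11 mm behind it; y points along the fingers, z is the direction in which the jaws open and shut, and the axes are right-handed (so a half turn about y gives the same grasp; the last joint's range is limited). The gripper opens to 94 mm and grips with 3 to 60 N. Pads are 16 mm wide; open, the fingers measure 119 mm over their backs; the gripper's body (75 mm by 177 mm) begins 78 mm behind the grasp point.
Start: joints at [-1.28, 0.3, 1.521, -0, 1.321, -0.067], TCP at [0.193, -0.515, 0.213] pointing down, gripper open.
Joint ranges: [-3.03, 3.03], [-0.79, 2.21], [0.23, 2.52], [-1.04, 4.18], [0, 3.07], [-2.55, 2.55]. Speed limits (rad/s): [2.22, 2.22, 2.57, 3.14, 3.14, 3.14].

## Interface

Orientations are given as [roll, pitch, yaw] about the fixed x, y, z axes, in that order (R = Rz(yaw) Ry(pitch) Rx(roll)).
In Python, from bench import * gives the robot as it stands.
- The arm moves only by the tool apply_moves, never from a script. Its argument "moves" is a list of rows, each a list of 7 numbers: the shift along the tool's x, y, z in mm, then the turn, a rotation vector about the tool's x, y, z in degrees, then the closure in counts, from 0 (fully open) to 255 (shut). In form: [[x, y, z, wx, wy, wz, fingers], ...]. A call has 1 to 20 rows; each row is the pose to reach, as a shift and turn from the pose measured when the call began, along the tool's axes at that moment; what a row does not reach only later rows make up. A row lasts 1/10 s, in which the tool goes at most 50 mm and 8.59 degrees, less where a joint would pass 70% of its speed; a pose out of reach is approached as far as the arm can. A call with a gripper value outside its range is refused whole. The fingers move at their own pace and stop on an object; the grip force is fixed at half the most. Time passes only in rows, so rows that repeat a pose let the fingers close. It gives the time, the measured TCP pose, the force and the opening at its end, in the units of the state.
- get_state(): the state, without advancing time (a new reading comes with each control period).
- camera(name): name is "scene" or "side" or "wrist"; returns the picture (400x640x3 uint8, red, green, blue); there is no depth.
- camera_model(name): a dict with "fx", "fy", "cx", "cy" (pixels), "k1" (the pictures are not rectified: a ray, as slopes to the right and down, at radius r is drawn at 1 + k1 r^2 times it, then the intrinsics apply), "world_to_cam" (4x4, takes a point from world to camera coordinates). Camera axes: x right, y up, looking along -z (the intrinsics and any distortion apply to the point x, -y, -z); pixel columns grow to the right and rows downward; lengths in m; the calibration is good to about 2 mm. A picture is of the moment at which its call begins: read the wrist's pose just before it. camera_model takes no time and is no camera call; for the wrist camera it gives the pose at the moment of the call.
- finish_job(): hands the job in, once; it reports no verdict.
Trained networks look in the newest picture that a camera, given by its name, has taken for a name from the list of things; names that differ only in an ending like _2 or _b are one class to them, and where a whole thing is asked for, a point or a joint stands for the part that bears it (a point fixed in the world has none). Each returns a list of dicts, best first, with "score" (0 to 1); they miss things now and then, are a little off and sometimes report something else, mostly with a low value. They report only what shows in the picture. A call takes as long as a camera call.
- regions_of(camera, name): "mask" (400x640 bool, what is visible of it) and "position" ([column, row] in pixels, amid what is visible of it).
The state is a dict: "clock": time; "joint_positions": joint angles; "joint_vel": joint speeds; "effort": joint torques, N m; "position": TCP position; "eef_rot": TCP orientation; "contact_force": force on the tool from outside, world axes, zero at the start; "torque": the same for the moment, N m; "opening": finger opening in m.
Only numpy, scipy, OpenCV 4.12 (cv2) and the standard library are available. Lean on these libraries where they do the work, as an engineer would, in place of code of your own. Each camera call takes 0.05 s, during which the arm holds its last target.

## Task

The dust-extraction sweep port on the bench has a slide gate that springs shut. Take its black bow handle gently (the slide is thin acrylic), ease it out until the handle is level with the red marker on the rail, not past it, and keep hold of it there: finish while still holding the gate at the marker, so that I can brush the chips in. Do not shift the marker, and leave the brush, the glue and the offcut where they are.

Things in the scene. Friction and masses are not known exactly. Their poses are not given: they have to be found in the camera images.
- port: Sweep port fixed to the bench: grey frame 165 x 230 mm, 20 mm high, round a dark grated opening, steel ramp with 30 mm cheeks on its +x side. On its -x side two aluminium rails (18 mm high) stick out 145 mm with the slide between them; +y side: spring barrel, top 21 mm up. Origin on the bench under the opening's middle; z up; the slide is pulled out along -x, roughly towards the robot.
- slide (a joint): Opening of the gate in m: 0 shut, grows as the white slide and its handle are pulled along the port's -x, end stop at 0.095. A spring pulls it shut: about 4.5 N when shut, 0.9 N more for every 10 mm; let go, it shuts at once.
- pull_mid (a point): Black bow handle standing across the slide's front end: level bar 100 mm long along the port's y, section 14 x 14 mm, top 65 mm above the bench, on two posts 72 mm apart (free space), 39 mm clear under the bar. This point is the centre of the bar, 58 mm above the bench, 115 mm from the port's origin along its -x when shut; axes as the port's. Delicate: grip it with no more than about 25 N per finger.
- marker (a joint): Opening in m that the red marker shows: handle and marker are level (equally far along the rail) when slide equals this value. Set anew each time, 0.02 to 0.06. The marker is a clip held by friction.
- marker_line (a point): Top of the red marker clip (12 mm long along the rail, 26 mm wide, top 28.5 mm above the bench) at the middle of its length; it sits on the white scale of the rail on the port's -y side, 101 mm from the port's middle line. Axes as the port's.
- offcut: Loose pine offcut, 120 x 70 mm, 45 mm high. Origin at the centre of its underside. Leave alone.
- glue: White glue bottle, 60 mm diameter, 170 mm high, orange cap, standing. Origin at the centre of its underside. Leave alone.
- brush: Wooden bench brush lying bristles down, 275 mm long, 45 mm wide, 58 mm high. Origin on the bench where handle and head meet; head along its +x, handle along -x. Leave alone.

How it is judged:
By the outcome, as a careful person would: the job done as asked, in the order asked, and still so for the second after the job is handed in, while the arm keeps its last pose, push and grip.
It also fails if it takes over 38 s, if anything falls off the work surface, if the arm or the gripper's body presses on something with over 40 N, if the wrist force passes 120 N, or if a joint passes its speed limit or range.

## Working session

There is one attempt and no reset: what is moved stays moved. The work goes in short steps, Python scripts to look and compute and a tool call to move; the robot and the scene stay as the last step left them, time stands still between calls to the robot, and variables do not carry over. Pictures are saved under pics/ and viewed, and the job is handed in when it is done.

Besides the shell and the picture viewer there is one more tool, called after "Call:" by a JSON object that holds its "fn" and its "kwargs". apply_moves: Moves the arm, as the interface text tells. Its arguments: {"type":"object","properties":{"moves":{"type":"array"}},"required":["moves"]}

```bash
mkdir -p pics; ls
python3 - <<'E'
from bench import *
import cv2
print(get_state())
for n in ("scene","side","wrist"):
    im=camera(n); cv2.imwrite(f"pics/{n}0.png",im[:,:,::-1])
    m=camera_model(n); print(n,{k:(v if k!='world_to_cam' else v) for k,v in m.items()})
    for t in ("port","pull_mid","marker_line","offcut","glue","brush"):
        print(n,t,[(round(r["score"],2),[round(float(a)) for a in r["position"]],int(r["mask"].sum())) for r in regions_of(n,t)][:2])
E
```

```text
pics
{'clock': 0.0, 'joint_positions': array([-1.27959798e+00,  3.00499334e-01,  1.52157652e+00,  1.74193884e-05,
        1.32067851e+00, -6.66319316e-02]), 'joint_vel': array([-1.31555208e-03,  1.98201094e-03,  1.51519382e-03, -4.23453591e-05,
       -1.37096937e-03,  1.13739018e-03]), 'effort': array([-4.16173192e-03, -5.31815994e+01, -3.52737272e+01,  7.07099866e-02,
        2.45191134e-02, -9.99170879e-05]), 'position': array([ 0.19254761, -0.51493155,  0.21287276]), 'eef_rot': array([-1.57195434e+00,  9.41846438e-05, -2.78376675e+00]), 'contact_force': array([ 0.1744598 ,  0.45377878, -0.09067813]), 'torque': array([-0.02015885, -0.02819688, -0.03491151]), 'opening': 0.09388237520015286}
scene {'fx': 368.3000429163153, 'fy': 368.3000429163153, 'cx': 317.3965910932119, 'cy': 198.86379420185563, 'k1': -0.07698861483462172, 'world_to_cam': array([[-0.31773994,  0.94814478, -0.00792469,  0.14299208],
       [-0.82761647, -0.27325089,  0.49029066,  0.43437872],
       [ 0.46270111,  0.16234353,  0.87152296, -1.23393901],
       [ 0.        ,  0.        ,  0.        ,  1.        ]])}

[... 868 characters left out ...]
1564)]
side glue [(0.76, [331, 171], 1303), (0.34, [336, 275], 107)]
side brush [(0.76, [388, 314], 5104)]
wrist {'fx': 280.77729416821916, 'fy': 280.77729416821916, 'cx': 321.2899499401785, 'cy': 195.0998844393498, 'k1': -0.008046368038944055, 'world_to_cam': array([[ 3.49306541e-01, -9.37008060e-01,  9.13972121e-04,
        -5.50001746e-01],
       [ 9.06045795e-01,  3.37515143e-01, -2.55273472e-01,
         2.61631016e-02],
       [ 2.38884821e-01,  8.99967939e-02,  9.66868460e-01,
        -3.91973912e-01],
       [ 0.00000000e+00,  0.00000000e+00,  0.00000000e+00,
         1.00000000e+00]])}
wrist port []
wrist pull_mid []
wrist marker_line []
wrist offcut []
wrist glue []
wrist brush []
```

View pics/scene0.png

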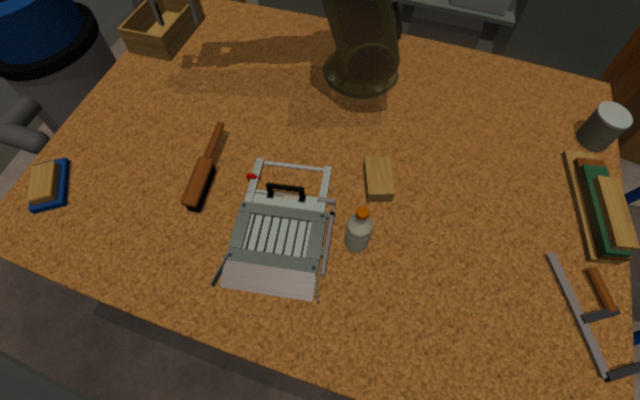

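View pics/side0.png

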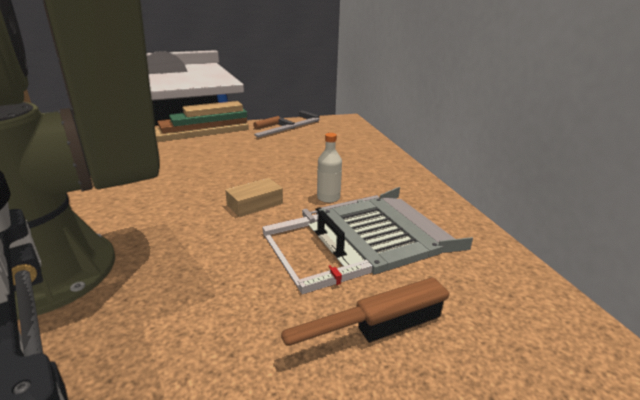

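Run:
```python
import cv2
a=cv2.imread("pics/scene0.png")[145:305,205:345]
cv2.imwrite("pics/sz.png",cv2.resize(a,None,fx=3.75,fy=3.75,interpolation=cv2.INTER_CUBIC)[:600])
b=cv2.imread("pics/side0.png")[180:300,255:475]
cv2.imwrite("pics/dz.png",cv2.resize(b,None,fx=3.6,fy=3.6,interpolation=cv2.INTER_CUBIC))
```

```text
(no output)
```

View pics/sz.png

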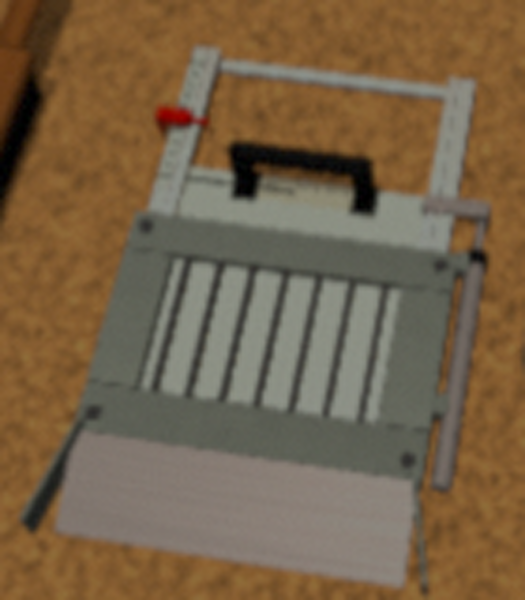

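View pics/dz.png

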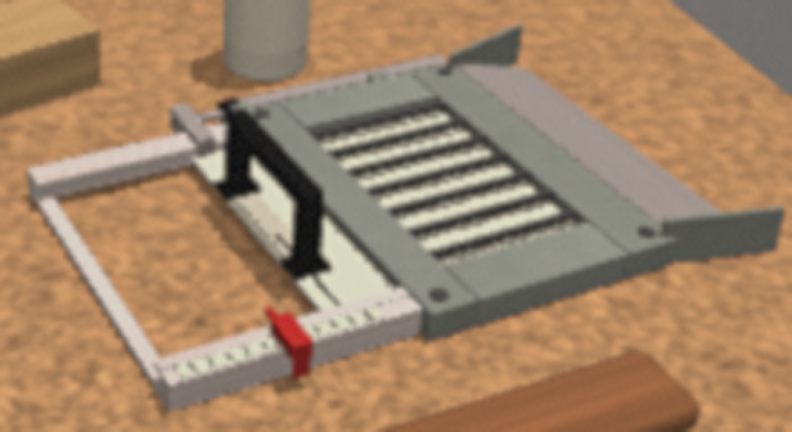

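```bash
cat > h.py <<'E'
import numpy as np
def proj(m,P):
    P=np.atleast_2d(P); c=P@m["world_to_cam"][:3,:3].T+m["world_to_cam"][:3,3]
    s=np.stack([c[:,0]/-c[:,2],-c[:,1]/-c[:,2]],1)
    s=s*(1+m["k1"]*(s**2).sum(1,keepdims=True))
    return s*[m["fx"],m["fy"]]+[m["cx"],m["cy"]]
def p2w(q,L):
    L=np.atleast_2d(L); c,s=np.cos(q[2]),np.sin(q[2])
    return np.stack([q[0]+c*L[:,0]-s*L[:,1],q[1]+s*L[:,0]+c*L[:,1],L[:,2]],1)
E
python3 - <<'E'
from bench import *; from h import *
from scipy.optimize import least_squares
S=camera_model("scene");D=camera_model("side")
z=lambda u,v:(u/3.75+205,v/3.75+145)
d=lambda u,v:(u/3.6+255,v/3.6+180)
obs=[(S,(-.0825,-.115,.02),z(137,212)),(S,(-.0825,.115,.02),z(450,255)),(S,(.0825,-.115,.02),z(80,430)),(S,(.0825,.115,.02),z(418,478)),
(S,(-.122,-.05,.065),z(232,145)),(S,(-.122,.05,.065),z(372,159)),
(D,(-.0825,-.115,.02),d(424,312)),(D,(.0825,-.115,.02),d(672,245)),(D,(-.108,-.05,.065),d(320,190)),(D,(-.122,.05,.065),d(224,103)),
(S,'m',z(177,116)),(D,'m',d(290,331))]
def pts(q):
    out=[]
    for m,L,u in obs:
        if L=='m': L=(-.115-q[3],-.101,.0285)
        out.append(proj(m,p2w(q,L))[0]-u)
    return np.array(out)
r=least_squares(lambda q:pts(q).ravel(),[.55,-.15,0,.04],loss='soft_l1')
print(r.x,np.degrees(r.x[2])); print(pts(r.x).round(1))
print('bar',p2w(r.x,(-.115,0,.058)),'dir',np.degrees(r.x[2]))
m=camera_model("wrist");print(get_state()["clock"])
E
```

```text
[ 0.65754203 -0.03707047  0.16221974  0.04062776] 9.294506535469287
[[-0.6 -1.4]
 [ 2.3 -0.7]
 [-2.8 -1. ]
 [ 0.5  1. ]
 [-0.7 -2. ]
 [ 0.3 -0.5]
 [ 0.4 -0. ]
 [ 0.4 -2.1]
 [ 1.9 -0.8]
 [-0.1  0.9]
 [ 0.2  0. ]
 [-0.3 -3.2]]
bar [[ 0.54405184 -0.05564403  0.058     ]] dir 9.294506535469287
1.05
```

Call:
{"fn": "apply_moves", "kwargs": {"moves": [[-490,0,-307,0,-78.8,0,0],[-490,0,-307,0,-78.8,0,0],[-490,0,-307,0,-78.8,0,0],[-490,0,-307,0,-78.8,0,0],[-490,0,-307,0,-78.8,0,0],[-490,0,-307,0,-78.8,0,0],[-490,0,-307,0,-78.8,0,0],[-490,0,-307,0,-78.8,0,0],[-490,0,-307,0,-78.8,0,0],[-490,0,-307,0,-78.8,0,0],[-490,0,-307,0,-78.8,0,0],[-490,0,-307,0,-78.8,0,0],[-490,0,-307,0,-78.8,0,0],[-490,0,-307,0,-78.8,0,0],[-490,0,-307,0,-78.8,0,0],[-490,0,-307,0,-78.8,0,0]]}}

```text
clock: 2.65
position: [0.5437, -0.0569, 0.2137]
eef_rot: [-1.571, -0.0, -1.41]
contact_force: [1.0, 0.7, -0.4]
opening: 0.0942
```

Run:
```python
from bench import *; from h import *
import cv2,pickle
s=get_state();print(s["clock"],s["position"],s["eef_rot"],s["contact_force"],s["opening"])
m=camera_model("wrist");im=camera("wrist")
pickle.dump(m,open("w1.pkl","wb"))
cv2.imwrite("pics/w1.png",im[:,:,::-1])
q=[.6575,-.0371,.1622]
for L in [(-.0825,-.115,.02),(-.0825,.115,.02),(.0825,-.115,.02),(-.122,-.05,.065),(-.122,.05,.065),(-.1556,-.101,.0285)]: print(L,proj(m,p2w(q,L)).round())
for t in ("pull_mid","marker_line"):
    print(t,[(round(r["score"],2),[round(float(a)) for a in r["position"]],int(r["mask"].sum())) for r in regions_of("wrist",t)][:2])
```

```text
2.65 [ 0.54368856 -0.05692872  0.21366648] [-1.57056368e+00 -1.38898505e-04 -1.40985928e+00] [ 0.95678537  0.6714489  -0.38200775] 0.09421091466885419
(-0.0825, -0.115, 0.02) [[344. 257.]]
(-0.0825, 0.115, 0.02) [[348.  85.]]
(0.0825, -0.115, 0.02) [[459. 256.]]
(-0.122, -0.05, 0.065) [[316. 225.]]
(-0.122, 0.05, 0.065) [[315. 142.]]
(-0.1556, -0.101, 0.0285) [[293. 250.]]
pull_mid [(0.89, [383, 169], 12333)]
marker_line [(0.78, [293, 253], 165)]
```

View pics/w1.png

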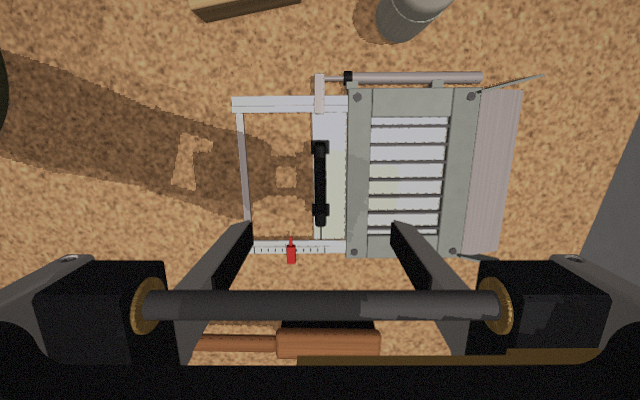

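Run:
```python
import cv2
b=cv2.imread("pics/w1.png")[70:275,225:425]
cv2.imwrite("pics/w1z.png",cv2.resize(b,None,fx=2.9,fy=2.9,interpolation=cv2.INTER_CUBIC))
b=cv2.imread("pics/w1.png")[225:275,235:360]
cv2.imwrite("pics/w1m.png",cv2.resize(b,None,fx=6.4,fy=6.4,interpolation=cv2.INTER_CUBIC))
```

```text
(no output)
```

View pics/w1z.png

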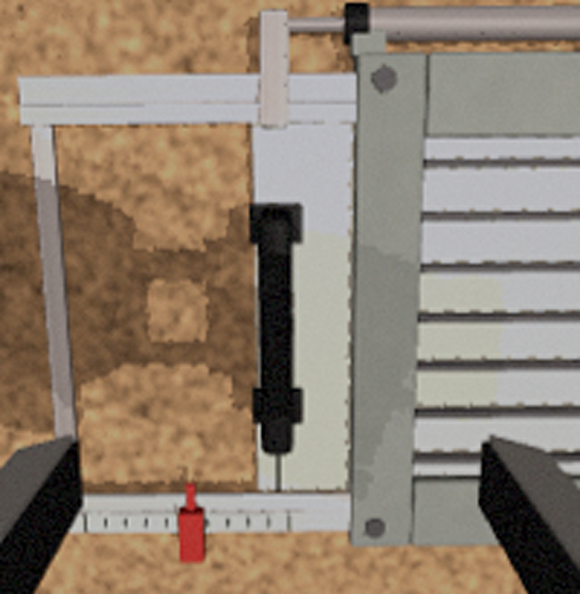

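View pics/w1m.png

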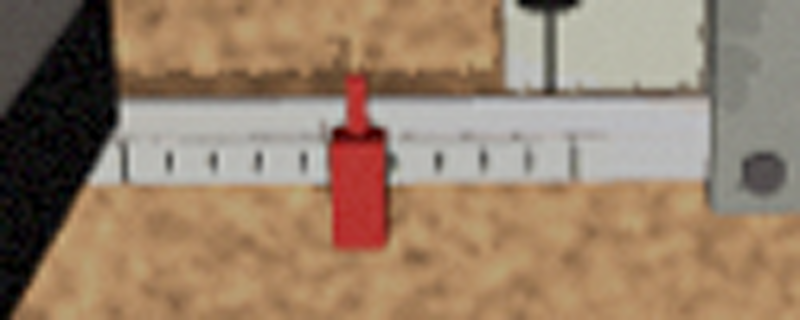

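Run:
```python
from bench import *; from h import *
import pickle
from scipy.optimize import least_squares
S=camera_model("scene");D=camera_model("side");W=pickle.load(open("w1.pkl","rb"))
z=lambda u,v:(u/3.75+205,v/3.75+145)
d=lambda u,v:(u/3.6+255,v/3.6+180)
w=lambda u,v:((u+.5)/2.9+225-.5,(v+.5)/2.9+70-.5)
wm=lambda u,v:((u+.5)/6.4+235-.5,(v+.5)/6.4+225-.5)
ob3=[(W,(-.0825,-.115,.02),w(352,544)),(W,(-.0825,.115,.02),w(358,56)),
(W,(-.115,-.05,.065),w(277,452)),(W,(-.115,.05,.065),w(276,205)),(W,'l',wm(550,88)),(W,'m',wm(360,189))]
obs=[(S,(-.0825,-.115,.02),z(137,212)),(S,(-.0825,.115,.02),z(450,255)),(S,(.0825,-.115,.02),z(80,430)),(S,(.0825,.115,.02),z(418,478)),
(S,(-.122,-.05,.065),z(232,145)),(S,(-.122,.05,.065),z(372,159)),
(D,(-.0825,-.115,.02),d(424,312)),(D,(.0825,-.115,.02),d(672,245)),(D,(-.108,-.05,.065),d(320,190)),(D,(-.122,.05,.065),d(224,103)),
(S,'m',z(177,116)),(D,'m',d(290,331))]
def pts(q,obs):
    out=[]
    for m,L,u in obs:
        if L=='m': L=(-.115-q[3],-.101,.0285)
        if L=='l': L=(-.115,-.088,.012)
        out.append(proj(m,p2w(q,L))[0]-u)
    return np.array(out)
for o in (obs,ob3,obs+ob3+ob3):
    r=least_squares(lambda q:pts(q,o).ravel(),[.65,-.04,.16,.04],loss='soft_l1')
    print(r.x,np.degrees(r.x[2])); print(pts(r.x,ob3).round(1).tolist())
    print('bar',p2w(r.x,(-.115,0,.058)))
```

```text
[ 0.65754203 -0.03707047  0.16221972  0.04062776] 9.294505225473682
[[-1.6, -0.8], [-0.1, -3.6], [1.5, -0.3], [1.7, 1.6], [1.2, -1.5], [1.7, -3.8]]
bar [[ 0.54405184 -0.05564403  0.058     ]]
[ 0.6567442  -0.0390405   0.16131857  0.04189591] 9.242873320534025
[[-2.5, 0.3], [-1.0, -2.1], [0.6, 1.0], [0.8, 3.1], [0.4, -0.4], [-0.0, -2.7]]
bar [[ 0.54323732 -0.05751177  0.058     ]]
[ 0.65678436 -0.03846891  0.16289743  0.04181278] 9.333335449338273
[[-2.2, 0.1], [-1.0, -2.5], [0.8, 0.7], [0.8, 2.8], [0.6, -0.6], [0.3, -2.9]]
bar [[ 0.54330678 -0.05711938  0.058     ]]
```

Call:
{"fn": "apply_moves", "kwargs": {"moves": [[0,40,0,0,0,0,120],[0,80,0,0,0,0,140],[0,115,0,0,0,0,146],[0,140,0,0,0,0,146],[0,155,0,0,0,0,146],[0,163,0,0,0,0,146],[0,166,0,0,0,0,146],[0,166,0,0,0,0,146],[0,166,0,0,0,0,146]]}}

```text
clock: 3.7
position: [0.5443, -0.0568, 0.0485]
eef_rot: [-1.569, -0.001, -1.41]
contact_force: [0.7, 0.8, -0.1]
opening: 0.0402
```

```bash
cat > look.py <<'E'
import sys
from bench import *; from h import *
import cv2,pickle
n=sys.argv[1]
s=get_state();print(s["clock"],s["position"],s["eef_rot"],s["contact_force"],s["opening"])
m=camera_model("wrist");im=camera("wrist")
pickle.dump(m,open(n+".pkl","wb"))
cv2.imwrite(f"pics/{n}.png",im[:,:,::-1])
E
python3 look.py w2
```

```text
3.7 [ 0.54433645 -0.05675549  0.04852034] [-1.56925317e+00 -5.52324366e-04 -1.40958806e+00] [ 0.74821222  0.84089454 -0.11806635] 0.0402019283451204
```

View pics/w2.png

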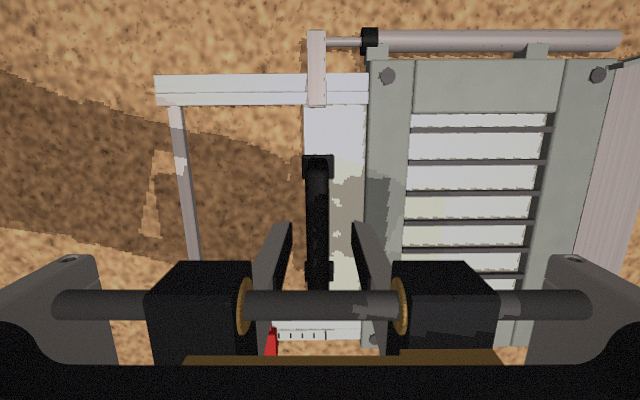

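Call:
{"fn": "apply_moves", "kwargs": {"moves": [[0,0,-1,0,0,0,190],[0,0,-1,0,0,0,203],[0,0,-1,0,0,0,208],[0,0,-1,0,0,0,211],[0,0,-1,0,0,0,213],[0,0,-1,0,0,0,214]]}}

```text
clock: 4.35
position: [0.5427, -0.057, 0.0485]
eef_rot: [-1.571, -0.0, -1.409]
contact_force: [-6.8, -1.6, 6.4]
opening: 0.0152
```

Call:
{"fn": "apply_moves", "kwargs": {"moves": [[0,0,-1,0,0,0,214],[0,0,-3,0,0,0,214],[0,0,-5,0,0,0,214],[0,0,-8,0,0,0,214],[0,0,-10,0,0,0,214],[0,0,-10,0,0,0,214]]}}

```text
clock: 4.95
position: [0.5331, -0.0586, 0.0485]
eef_rot: [-1.57, -0.001, -1.409]
contact_force: [4.1, 0.2, -3.4]
opening: 0.0152
```

```bash
python3 look.py w3
```

```text
4.95 [ 0.53310107 -0.05862347  0.04854245] [-1.56968926e+00 -6.48603288e-04 -1.40945229e+00] [ 4.09676139  0.18703432 -3.39259391] 0.015248118377434889
```

View pics/w3.png

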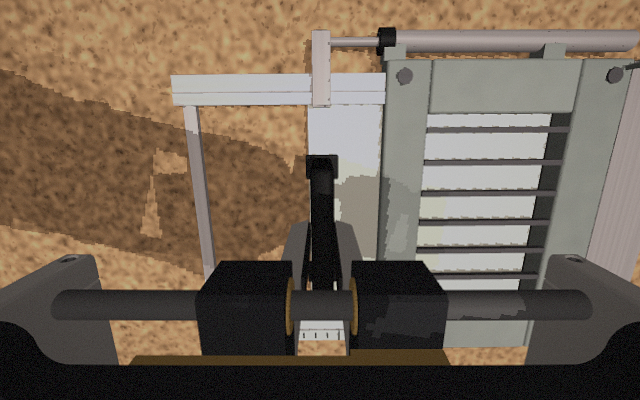

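Call:
{"fn": "apply_moves", "kwargs": {"moves": [[0,0,-4,0,0,0,215],[0,0,-8,0,0,0,216],[0,0,-12,0,0,0,216],[0,0,-15,0,0,0,217],[0,0,-15,0,0,0,217],[0,0,-15,0,0,0,218],[0,0,-15,0,0,0,218]]}}

```text
clock: 5.7
position: [0.5188, -0.0611, 0.0486]
eef_rot: [-1.569, -0.001, -1.409]
contact_force: [6.3, 0.3, -3.8]
opening: 0.0137
```

Call:
{"fn": "apply_moves", "kwargs": {"moves": [[0,0,-3,0,0,0,219],[0,0,-5,0,0,0,219],[0,0,-5,0,0,0,219],[0,0,-5,0,0,0,219]]}}

```text
clock: 6.1
position: [0.5143, -0.0619, 0.0486]
eef_rot: [-1.567, -0.001, -1.409]
contact_force: [7.0, 0.7, -4.7]
opening: 0.014
```

```bash
python3 - <<'E'
from bench import *; from h import *
import cv2
s=get_state();print(s["clock"],s["position"],s["contact_force"],s["opening"])
a=camera("scene")[145:305,205:345,::-1]
cv2.imwrite("pics/sz2.png",cv2.resize(a,None,fx=3.75,fy=3.75,interpolation=cv2.INTER_CUBIC)[:600])
b=camera("side")[180:300,255:475,::-1]
cv2.imwrite("pics/dz2.png",cv2.resize(b,None,fx=3.6,fy=3.6,interpolation=cv2.INTER_CUBIC))
E
python3 look.py w4
```

```text
6.1 [ 0.51433178 -0.06186541  0.04859223] [ 6.97763718  0.74895305 -4.65586572] 0.01398339592507853
6.2 [ 0.51437278 -0.06183302  0.0485835 ] [-1.56731308e+00 -1.30377968e-03 -1.40917413e+00] [ 4.56196305  0.71583582 -5.22230128] 0.013778962788166376
```

View pics/sz2.png

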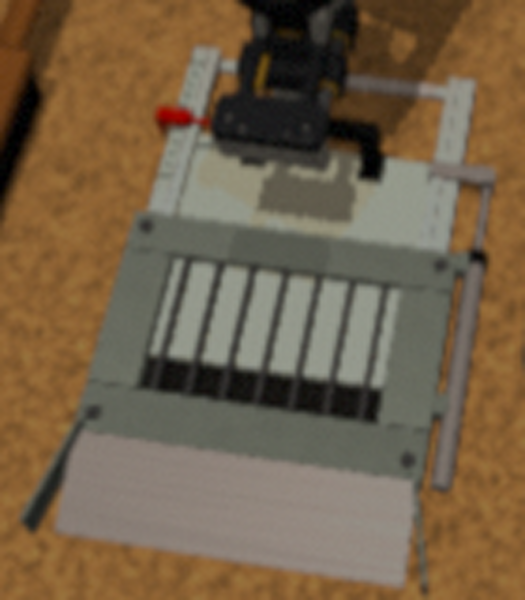

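View pics/dz2.png

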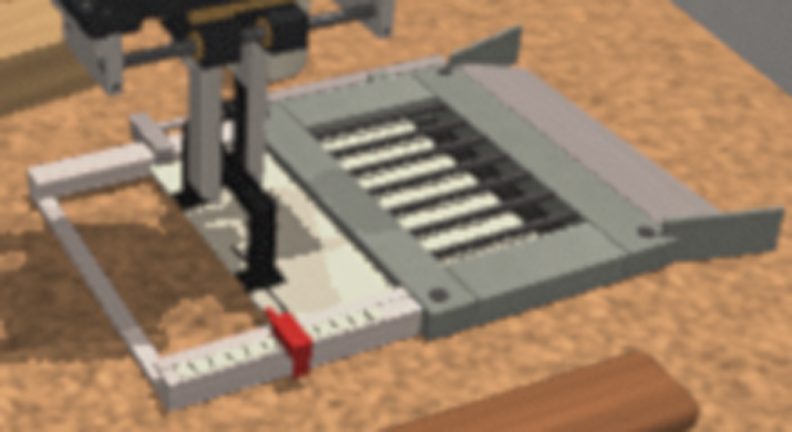

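View pics/w4.png

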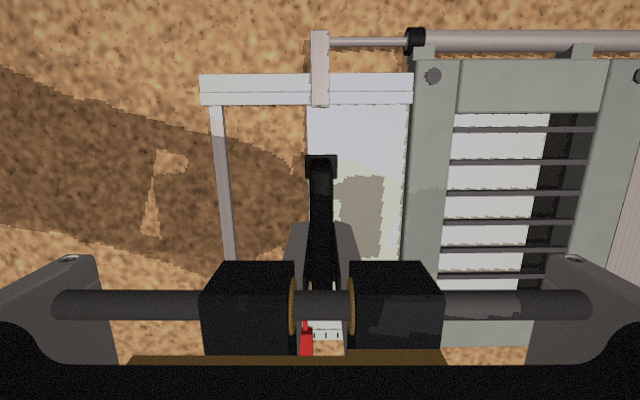

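Run:
```python
import cv2
b=cv2.imread("pics/dz2.png")[230:400,140:440]
cv2.imwrite("pics/dz2z.png",cv2.resize(b,None,fx=2.6,fy=2.6,interpolation=cv2.INTER_CUBIC))
b=cv2.imread("pics/w4.png")[290:370,270:370]
cv2.imwrite("pics/w4z.png",cv2.resize(b,None,fx=7,fy=7,interpolation=cv2.INTER_CUBIC))
```

```text
(no output)
```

View pics/dz2z.png

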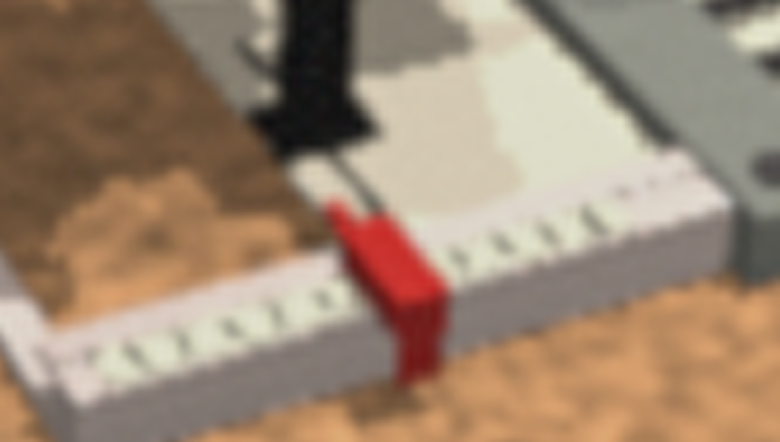

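View pics/w4z.png

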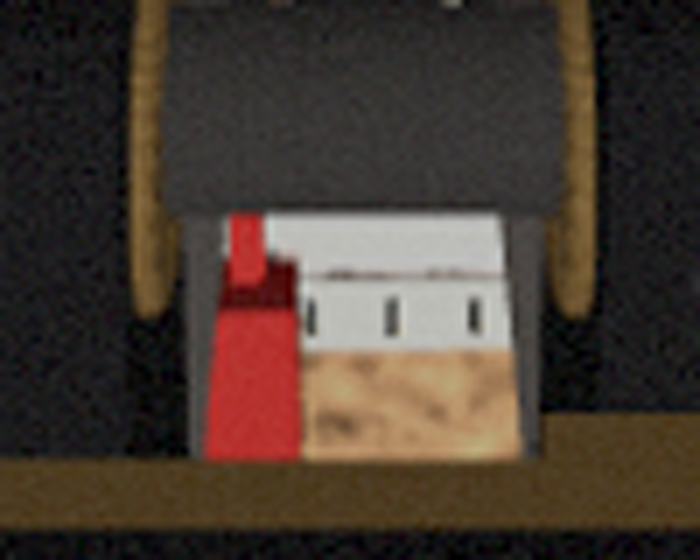

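Run:
```python
from h import *; import pickle
from scipy.optimize import brentq
yaw=.162
def ray(m,u,v,zz):
    s=np.array([(u-m["cx"])/m["fx"],(v-m["cy"])/m["fy"]]); 
    t=s.copy()
    for _ in range(20): t=s/(1+m["k1"]*(t@t))
    R=m["world_to_cam"][:3,:3]; C=-R.T@m["world_to_cam"][:3,3]
    d=R.T@np.array([t[0],-t[1],-1]); return C+d*(zz-C[2])/d[2]
def px(p): return p[0]*np.cos(yaw)+p[1]*np.sin(yaw)
def py(p): return -p[0]*np.sin(yaw)+p[1]*np.cos(yaw)
W1=pickle.load(open("w1.pkl","rb"));W4=pickle.load(open("w4.pkl","rb"))
a=lambda u,v:((u+.5)/6.4+235-.5,(v+.5)/6.4+225-.5)
b=lambda u,v:((u+.5)/7+270-.5,(v+.5)/7+290-.5)
m1=ray(W1,*a(360,189),.0285);l1=ray(W1,*a(550,88),.012)
print("w1 marker",px(m1),"line",px(l1),px(l1)-px(m1))
for v in (310,400):
  m4=ray(W4,*b({310:258,400:254}[v],v),.0285);print("w4 marker",px(m4),py(m4))
print("w1 tick",[round(px(ray(W1,*a(u,160),.018)),4) for u in (575,440,304,124)])
print("w4 tick",[round(px(ray(W4,*b(u,318),.018)),4) for u in (475,391,310)])
for t in ([.5143,-.0618],[.5437,-.0569]): print("tcp",px(t))
# front edge slide / frame edge in w3 w4
```

```text
w1 marker 0.4847595865397642 line 0.52622007326973 0.04146048672996577
w4 marker 0.4856183557829975 -0.23841982273377507
w4 marker 0.4849469791894061 -0.25120542208953067
w1 tick [np.float64(0.5318), np.float64(0.5016), np.float64(0.4712), np.float64(0.4309)]
w4 tick [np.float64(0.5118), np.float64(0.5014), np.float64(0.4914)]
tcp 0.49759823509245177
tcp 0.5274036237424656
```

Call:
{"fn": "apply_moves", "kwargs": {"moves": [[0,0,-3,0,0,0,218],[0,0,-6,0,0,0,218],[0,0,-9,0,0,0,218],[0,0,-11,0,0,0,218],[0,0,-11,0,0,0,218],[0,0,-11,0,0,0,218],[0,0,-11,0,0,0,218]]}}

```text
clock: 6.95
position: [0.5042, -0.0636, 0.0486]
eef_rot: [-1.566, -0.002, -1.409]
contact_force: [8.0, 0.7, -5.1]
opening: 0.0142
```

```bash
python3 look.py w5
python3 - <<'E'
from bench import *
import cv2
b=camera("side")[240:295,290:380,::-1]
cv2.imwrite("pics/dz5.png",cv2.resize(b,None,fx=8,fy=8,interpolation=cv2.INTER_CUBIC))
b=cv2.imread("pics/w5.png")[290:370,270:370]
cv2.imwrite("pics/w5z.png",cv2.resize(b,None,fx=7,fy=7,interpolation=cv2.INTER_CUBIC))
E
```

```text
6.95 [ 0.50415202 -0.06358159  0.0486084 ] [-1.56565847 -0.00163307 -1.40915308] [ 7.96336505  0.70399152 -5.08531035] 0.014209084150191648
```

View pics/dz5.png

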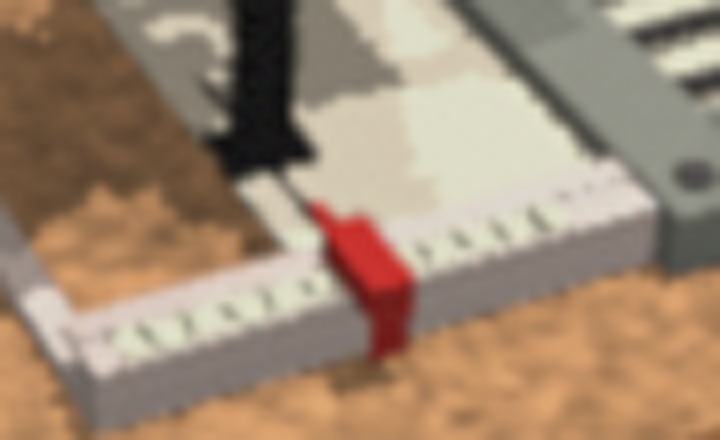

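View pics/w5z.png

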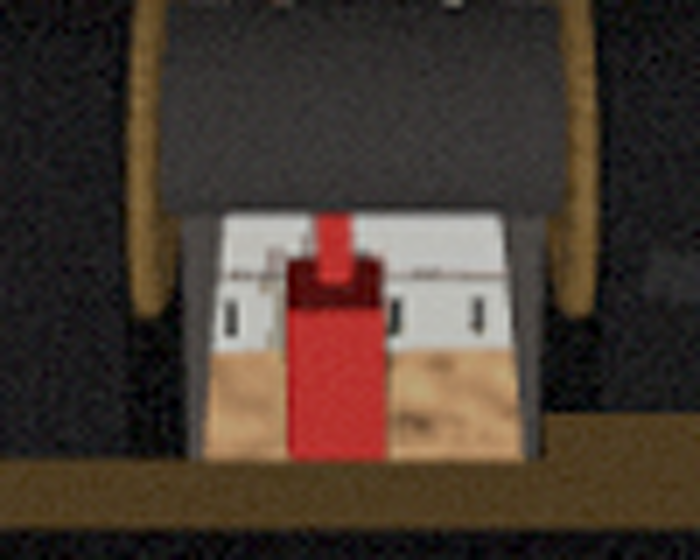

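View pics/w5.png

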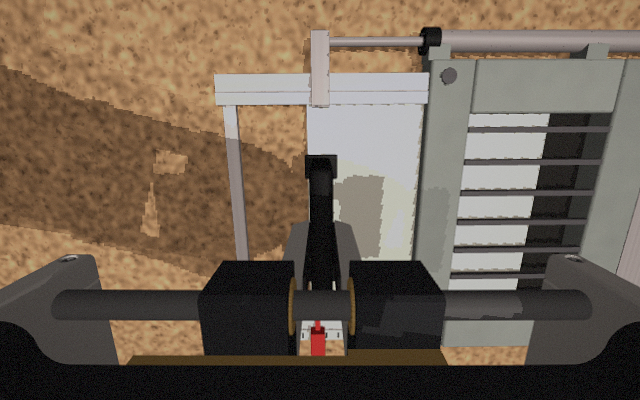

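Call:
{"fn": "apply_moves", "kwargs": {"moves": [[0,0,-1,0,0,0,218],[0,0,-2,0,0,0,218],[0,0,-2,0,0,0,218],[0,0,-2,0,0,0,218],[0,0,-2,0,0,0,218]]}}

```text
clock: 7.55
position: [0.5028, -0.0638, 0.0486]
eef_rot: [-1.564, -0.002, -1.409]
contact_force: [7.4, 0.7, -5.6]
opening: 0.0139
```

```bash
python3 look.py w6
python3 - <<'E'
from bench import *
import cv2
b=camera("side")[240:295,290:380,::-1]
cv2.imwrite("pics/dz6.png",cv2.resize(b,None,fx=8,fy=8,interpolation=cv2.INTER_CUBIC))
b=cv2.imread("pics/w6.png")[290:370,270:370]
cv2.imwrite("pics/w6z.png",cv2.resize(b,None,fx=7,fy=7,interpolation=cv2.INTER_CUBIC))
b=cv2.imread("pics/w6.png")[20:280,260:450]
cv2.imwrite("pics/w6b.png",cv2.resize(b,None,fx=2.3,fy=2.3,interpolation=cv2.INTER_CUBIC))
E
```

```text
7.55 [ 0.50275648 -0.06384206  0.04859059] [-1.5642252  -0.00191898 -1.40899462] [ 7.36049668  0.70839063 -5.56315973] 0.013910481587747792
```

View pics/dz6.png

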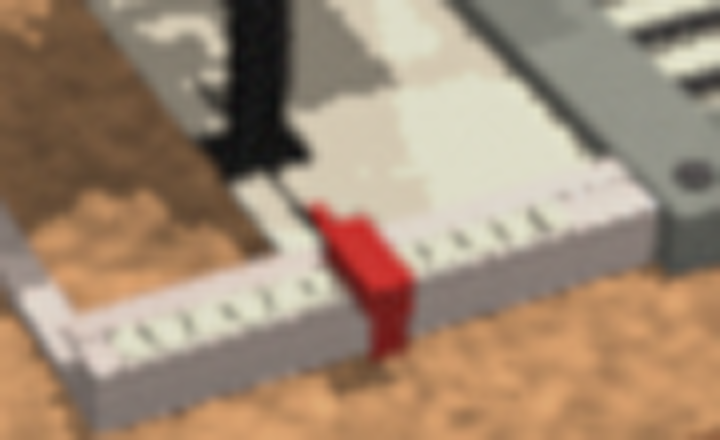

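View pics/w6z.png

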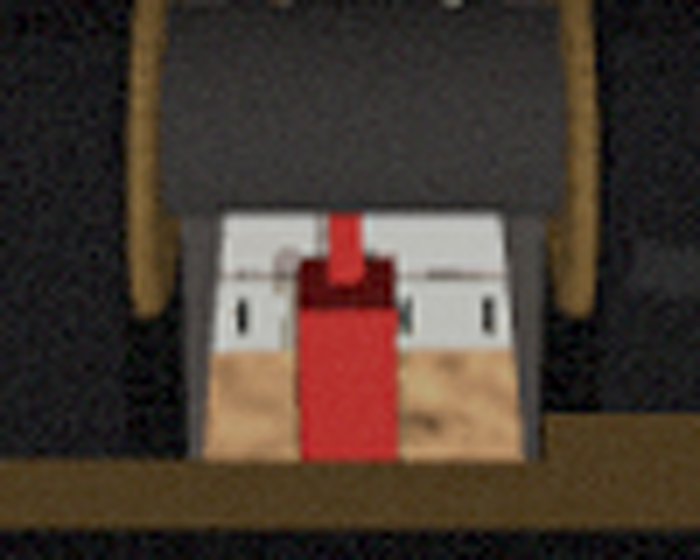

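View pics/w6b.png

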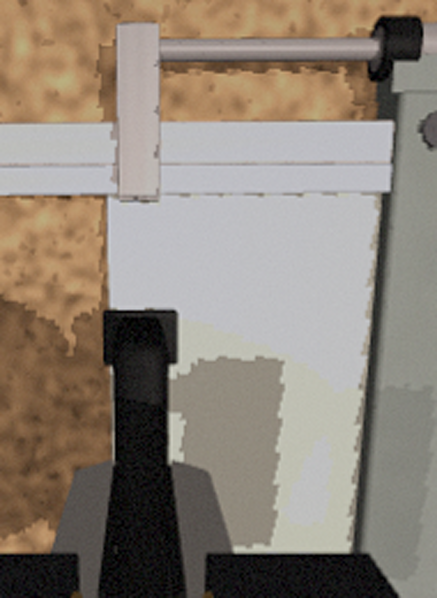

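Run:
```python
from h import *; import pickle
from bench import *
yaw=.162
def ray(m,u,v,zz):
    s=np.array([(u-m["cx"])/m["fx"],(v-m["cy"])/m["fy"]]); t=s.copy()
    for _ in range(20): t=s/(1+m["k1"]*(t@t))
    R=m["world_to_cam"][:3,:3]; C=-R.T@m["world_to_cam"][:3,3]
    d=R.T@np.array([t[0],-t[1],-1]); return C+d*(zz-C[2])/d[2]
def P(p): return np.round([(p[0]*np.cos(yaw)+p[1]*np.sin(yaw))*1e3,(-p[0]*np.sin(yaw)+p[1]*np.cos(yaw))*1e3],1)
W=pickle.load(open("w6.pkl","rb"));W1=pickle.load(open("w1.pkl","rb"));D=camera_model("side")
b=lambda u,v:((u+.5)/7+270-.5,(v+.5)/7+290-.5)
c=lambda u,v:((u+.5)/8+290-.5,(v+.5)/8+240-.5)
e=lambda u,v:((u+.5)/2.3+260-.5,(v+.5)/2.3+20-.5)
w=lambda u,v:((u+.5)/2.9+225-.5,(v+.5)/2.9+70-.5)
print("marker w6",P(ray(W,*b(348,310),.0285)),P(ray(W,*b(349,400),.0285)),"pointer z.0285",P(ray(W,*b(346,240),.0285)))
print("tick w6",[P(ray(W,*b(u,317),.018)) for u in (242,404,489)])
print("tcp",P([.50276,-.06384]))
# slide features in w6 and w1
for nm,m,pt,z in [("post foot L w6",W,e(105,335),.014),("foot R w6",W,e(177,335),.014),("foot L w1",W1,w(250,222),.014),("foot R w1",W1,w(302,222),.014),
  ("barL w6",W,e(113,440),.065),("barR w6",W,e(172,440),.065),
  ("bracket L w6",W,e(118,110),.021),("R",W,e(159,110),.021),("bracket L w1",W1,w(261,65),.021),("R",W1,w(288,65),.021),
  ("frame w6",W,e(392,120),.02),("frame w1",W1,w(357,90),.02)]: print(nm,P(ray(m,*pt,z)))
print("side line",P(ray(D,*c(300,207),.012)),P(ray(D,*c(283,186),.012)),"side marker",P(ray(D,*c(370,255),.0285)))
```

```text
marker w6 [ 484.4 -238.6] [ 484.5 -251.4] pointer z.0285 [ 484.2 -228.9]
tick w6 [array([ 471.3, -248.8]), array([ 491.3, -248.9]), array([ 501.8, -249. ])]
tcp [ 485.9 -144.1]
post foot L w6 [ 474.5 -101.9]
foot R w6 [ 497.8 -102. ]
foot L w1 [ 513.9 -101.8]
foot R w1 [ 537.5 -101.9]
barL w6 [ 478.7 -120.8]
barR w6 [ 493.7 -120.9]
bracket L w6 [479.6 -35.9]
R [491.3 -35.9]
bracket L w1 [519.6 -35.4]
R [531.  -35.5]
frame w6 [559.  -38.4]
frame w1 [560.6 -45.5]
side line [ 487.8 -210.2] [ 487.6 -201.3] side marker [ 484.7 -250.9]
```

Call:
{"fn": "apply_moves", "kwargs": {"moves": [[0,0,-1,0,0,0,218],[0,0,-1.7,0,0,0,218],[0,0,-1.7,0,0,0,218],[0,0,-1.7,0,0,0,218],[0,0,-1.7,0,0,0,218]]}}

```text
clock: 8.15
position: [0.5017, -0.064, 0.0486]
eef_rot: [-1.563, -0.002, -1.409]
contact_force: [7.8, 0.6, -6.2]
opening: 0.014
```

```bash
python3 look.py w7
python3 - <<'E'
from bench import *
import cv2
im=camera("side");b=im[240:295,290:380,::-1]
cv2.imwrite("pics/side7.png",im[:,:,::-1])
cv2.imwrite("pics/dz7.png",cv2.resize(b,None,fx=8,fy=8,interpolation=cv2.INTER_CUBIC))
b=cv2.imread("pics/w7.png")
import numpy as np
z=cv2.resize(b[290:370,270:370],None,fx=5,fy=5,interpolation=cv2.INTER_CUBIC)
b=cv2.resize(b[20:280,260:450],None,fx=2.3,fy=2.3,interpolation=cv2.INTER_CUBIC)
cv2.imwrite("pics/w7z.png",z);cv2.imwrite("pics/w7b.png",b)
E
```

```text
8.15 [ 0.50167628 -0.06404604  0.04860663] [-1.56269169 -0.00213959 -1.40899907] [ 7.7537188   0.59792687 -6.20837321] 0.013954661630578437
```

View pics/dz7.png

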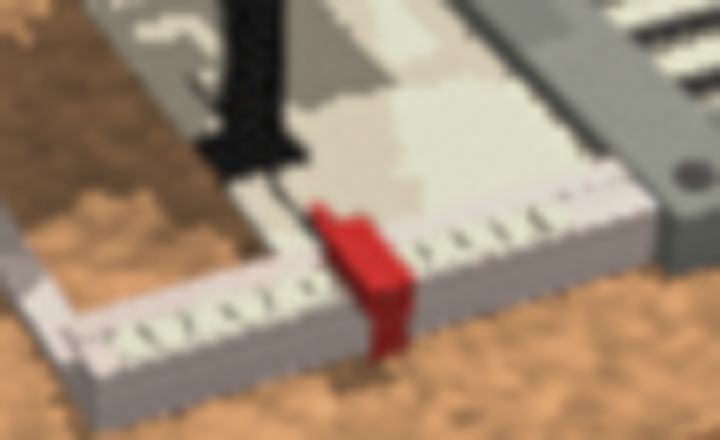

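View pics/w7z.png

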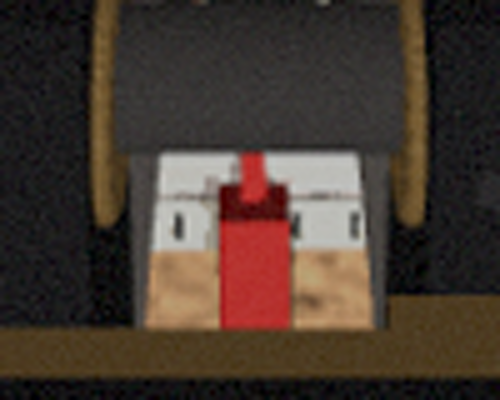

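View pics/w7b.png

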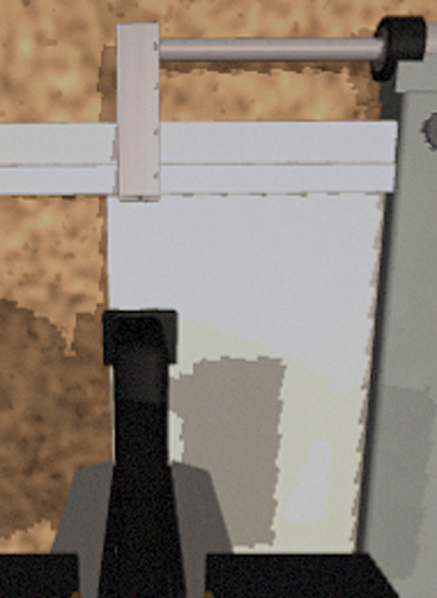

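View pics/side7.png

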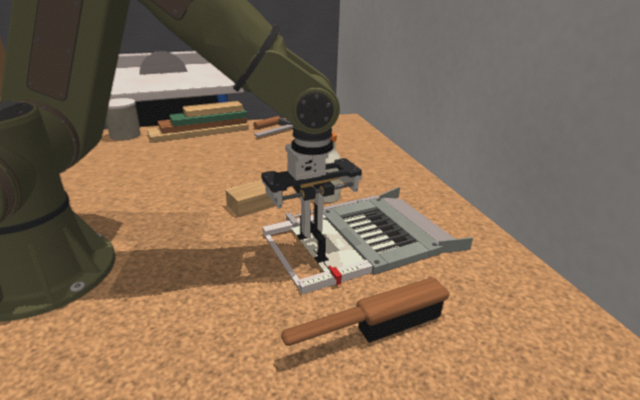

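Run:
```python
from bench import *
s=get_state();print(s["clock"],s["position"],s["opening"],abs(s["joint_vel"]).max())
print(finish_job())
s=get_state();print(s["clock"],s["position"],s["opening"],s["contact_force"])
```

```text
8.25 [ 0.50165056 -0.06403933  0.04858292] 0.013672524081711863 0.0015222268758744771
the job is handed in; nothing more can be done
None
the job is handed in; nothing more can be done
```

I pulled the gate out by its bow handle to the red marker and handed the job in at 8.25 s, with the gripper still closed on the bar.

**Grip:** I stopped the fingers just short of a full squeeze, because the gripper's fixed force of about 30 N would exceed your 25 N limit. The finger opening read 13.7–14.2 mm around the 14 mm bar. There is no finger force reading, so I can't confirm that the grip stayed under 25 N.

**Position:** The gate is open about 41 mm, and the marker shows about 41.4 mm.
- **Arm position and wrist camera:** these put the handle within about 0.6 mm of the marker.
- **Movement of the slide seen by the wrist camera:** this also gave about 0.6 mm short.
- **Side camera:** this disagreed, putting the handle about 2 mm short. It is the less accurate view, so I did not pull further and risk passing the marker.

**Surroundings:** The marker measured the same before and after, to within about 0.5 mm. Nothing was moved on purpose, and the brush and offcut look unmoved in the side picture. The glue was mostly hidden behind the arm there, so I did not check it again. The force readings at the wrist stayed around 10 N or less. I could not take a reading during the second after handing in.

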